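Pack the slide-mounting caddy

TASK

Pack the oak caddy for the next mounting session: stack the two small 50 mm slide mounts flat in its open-sided bay, stand the film cassette upright in the narrow well, and ease the loupe out of its snug case and stand it upright in the wide well. Set each thing down without dropping it or tipping the cassette or loupe over, and leave the large mount, the lidded film pot and the enlarger lens where they are, since they do not belong in it.

Things in the scene. Friction and masses are not known exactly. Their poses are not given: they have to be found in the camera images.
- caddy: Fixed dark oak caddy, cork floors, 194 (x) x 80 (y) x 22 mm; origin centre of underside. Floors 8 mm up, walls to 22 mm. Places in a row, all at y = 0: mount bay at x = -58 mm, 66 mm clear between its two walls along x, open at both y sides for fingers; narrow well at x = +2 mm, 42 x 42 mm inside; wide well at x = +60 mm, 62 x 62 mm. Left or right on the table, yaw up to 0.35 rad.
- case: Fixed black case, 110 x 110 x 30 mm, across the table from the caddy; origin centre of underside. Cutout in its middle, floor 8 mm up: two sprung grey foam pads press on the loupe's skirt from its y sides, about 8 N each. A straight upward pull of 6 to 12 N (small twists about the upright help) draws the loupe out; free after 22 mm.
- loupe: Black stand loupe, glass on top, 56 mm tall, starts upright in the middle of the case, protruding 34 mm above the case's top. Skirt 44 mm in diameter up to 22 mm, above it a barrel 36 mm in diameter up to the top: grip the barrel. About 110 g. Origin at the centre of its underside, z up along its axis.
- mount_a: Small pale green slide mount lying flat, 50 x 50 x 5 mm, with a dark 36 x 24 mm picture window (36 along its x). About 20 g. Origin at the centre of its underside, z up, x and y parallel to its edges.
- mount_b: Second small slide mount, identical to mount_a: 50 x 50 x 5 mm, window 36 x 24 mm, about 20 g; origin at the centre of its underside.
- mount_large: Look-alike: large pale green mount lying flat, 70 x 70 x 5 mm, with a dark square 55 mm window. Does not belong in the caddy. Origin at the centre of its underside.
- cassette: Black plastic film cassette standing upright: body 25 mm in diameter and 42 mm tall, with an 11 mm diameter spool stub sticking up 6 mm more out of its top and a small felt lip on one side. About 30 g. Origin at the centre of its underside, z up.
- film_pot: Look-alike: black plastic film pot standing upright, 31 mm in diameter with a flat grey 35 mm lid, 52 mm tall, no spool stub. Does not belong in the caddy. Origin at the centre of its underside.
- enlarger_lens: Look-alike: squat black enlarger lens on the table, 54 mm diameter up to 18 mm, then 42 mm, 34 mm tall, glass on top. Does not belong in the caddy. Origin centre of underside. The six loose things on the open table stand at least 90 mm apart (centres); two 8 mm high pot lids lie among them; nothing between caddy and case is over 52 mm tall.
Not all that is in view belongs to the job. Leave any orange or pink look-alike of the loupe alone. What is shaped like the mount_a but purple is not meant.

How it is judged:
At the end, for the whole second after the job is handed in: Small mounts flat (7 deg), stacked in the bay within 12 mm (along) and 14 mm (across) of its centre; cassette and loupe upright (8 deg) on the floors of the narrow and wide wells, within 12 mm of centre each way; all at rest; large mount, pot and enlarger lens within 25 mm of their starts (x of mount_a in the frame of caddy between -0.07 and -0.046 m and y of mount_a in the frame of caddy between -0.014 and 0.014 m and z of mount_a in the frame of caddy between 0.004 and 0.018 m and angle between each of mount_a, mount_b's own z axis and vertical below 0.12 rad and linear speed of each of mount_a, mount_b, cassette, loupe below 0.02 m/s and angular speed of each of mount_a, mount_b, cassette, loupe below 0.2 rad/s and x of mount_b in the frame of caddy between -0.07 and -0.046 m and y of mount_b in the frame of caddy between -0.014 and 0.014 m and z of mount_b in the frame of caddy between 0.004 and 0.018 m and x of cassette in the frame of caddy between -0.01 and 0.014 m and y of cassette in the frame of caddy between -0.012 and 0.012 m and z of cassette in the frame of caddy between 0.004 and 0.013 m and angle between each of cassette, loupe's own z axis and vertical below 0.15 rad and x of loupe in the frame of caddy between 0.048 and 0.072 m and y of loupe in the frame of caddy between -0.012 and 0.012 m and z of loupe in the frame of caddy between 0.004 and 0.013 m and distance of each of mount_large, film_pot, enlarger_lens from where it was at the start of the episode below 0.025 m); the robot touches nothing.
It fails at once if the large mount, film pot or enlarger lens is shifted more than 25 mm (distance of any of mount_large, film_pot, enlarger_lens from where it was at the start of the episode above 0.025 m).
It fails at once if the cassette or loupe is tipped over (more than 40 degrees) (angle between any of cassette, loupe's own z axis and vertical above 0.7 rad).
It fails at once if a mount, the cassette or the loupe is dropped or thrown (faster than 0.7 m/s while not held: a fall of 25 mm) ((linear speed of mount_a above 0.7 m/s and contact force between the fingers and mount_a below 0.05 N) or (linear speed of mount_b above 0.7 m/s and contact force between the fingers and mount_b below 0.05 N) or (linear speed of cassette above 0.7 m/s and contact force between the fingers and cassette below 0.05 N) or (linear speed of loupe above 0.7 m/s and contact force between the fingers and loupe below 0.05 N)).
It also fails if it takes over 109 s, if anything falls off the work surface, if the arm or the gripper's body presses on something with over 40 N, if the wrist force passes 120 N, or if a joint passes its speed limit or range.

ROBOT

A 6-joint arm with a two-finger parallel gripper is mounted at the origin on the work surface. World frame = base frame: x ahead of the robot, y to its left, z up, the work surface at z = 0. Lengths are in m, angles in rad, forces in N, time in s.
With the tool pointing down it reaches from about 0.275 to 0.85 m from the base axis. Payload 5.2 kg.
Tool frame: the origin (TCP) lies at the very end of the fingers, on their centre line; the grasp point (between the pads) lies 19 mm behind it; z points along the fingers, y is the line along which they close (so a half turn about z gives the same grasp; the last joint's range is limited). The gripper opens to 85 mm and grips with 20 to 120 N. Pads are 22 mm wide; open, the fingers measure 114 mm over their backs; the gripper's body (76 mm by 85 mm) begins 54 mm behind the grasp point. The pads swing forward as they close: fully open they stand 13 mm farther back than shut.
Start: joints at [1.036, 0.259, 1.535, -0, 1.348, -0.203], TCP at [0.179, 0.52, 0.231] pointing down, gripper open.
Joint ranges: [-3.14, 3.14], [-0.91, 2.08], [0.19, 2.58], [-1.22, 4.36], [0.22, 2.71], [-3.12, 3.12]. Speed limits (rad/s): [2.57, 2.57, 3.14, 3.14, 3.14, 3.14].

INTERFACE

Orientations are given as a unit quaternion [w, x, y, z].
In Python, from plant import state, capture, camera_params, job_done gives the robot as it stands.
- The arm moves only by the tool carry_out, never from a script. Its arguments are lists of equal length, an entry for each row: "hand": the opening, from -1 (shut) to 1 (fully open); "delta_pos": the shift along the tool's x, y, z in mm, a list of three; "yaw": the turn about the tool's z in degrees. In form: {"hand": [hand, ...], "delta_pos": [[dx, dy, dz], ...], "yaw": [yaw, ...]}. A call has exactly 10 rows; each row shifts and turns the commanded pose from where the row before left it, along the tool's axes as they then stand; what a row does not reach is not made up. A row lasts 1/8 s, in which the tool goes at most 62.5 mm and 10.7 degrees, less where a joint would pass 70% of its speed; a pose out of reach is approached as far as the arm can. A call is refused whole if a number of a shift passes 62.5 or a number of a turn 10.7, either way. A call with a gripper value outside its range is refused whole. The fingers move at their own pace and stop on an object; the grip force is fixed at half the most. Time passes only in rows, so rows that do not move let the fingers close, or fill a call up. It gives the time, the measured TCP pose, the force, the opening and the grip force at its end, in the units of the state.
- state(): the state, without advancing time (a new reading comes with each control period).
- capture(name): name is "side" or "top"; returns the picture (384x512x3 uint8, red, green, blue); there is no depth.
- camera_params(name): a dict with "fov_y" (degrees; the focal length in pixels is half the picture's height over the tangent of half this angle, whatever the lens; pixels are square), "cx", "cy" (the principal point, pixels), "cam_to_world" (4x4, takes a point from camera to world coordinates). Camera axes: x right, y up, looking along -z (the intrinsics and any distortion apply to the point x, -y, -z); pixel columns grow to the right and rows downward; lengths in m; the calibration is good to about 2 mm. A picture is of the moment at which its call begins. camera_params takes no time and is no camera call.
- job_done(): hands the job in; it is judged then, once.
The state is a dict: "t": time; "joints": joint angles; "dq": joint speeds; "joint_efforts": joint torques, N m; "ee_pos": TCP position; "tool_rot": TCP orientation; "contact_force": force on the tool from outside, world axes, zero at the start; "moment": the same for the moment, N m; "grip_width": opening from 0.0 (shut) to 1.0 (fully open); "gripper_force": force on a finger pad.
Only numpy, scipy, OpenCV 4.12 (cv2) and the standard library are available. Lean on these libraries where they do the work, as an engineer would, in place of code of your own. Each camera call takes 0.05 s, during which the arm holds its last target. There are 200 camera calls.

## Working session

There is one attempt and no reset: what is moved stays moved. The work goes in short steps, Python scripts to look and compute and a tool call to move; the robot and the scene stay as the last step left them, time stands still between calls to the robot, and variables do not carry over. Pictures are saved under pics/ and viewed, at most 14 in all, crops included, and the job is handed in when it is done.

Besides the shell and the picture viewer there is one more tool, called after "Request:" as name(argument=value, ...) on one line, values as JSON. carry_out: Moves the arm, as the interface text tells. Its arguments: {"type":"object","properties":{"hand":{"type":"array","items":{"type":"number"}},"delta_pos":{"type":"array","items":{"type":"array","items":{"type":"number"}}},"yaw":{"type":"array","items":{"type":"number"}}},"required":["hand","delta_pos","yaw"]}

```bash
mkdir -p pics; ls; python3 - <<'E'
from plant import *
import cv2,json
s=state();print(s)
for n in("top","side"):
    im=capture(n);cv2.imwrite(f"pics/{n}0.png",cv2.resize(im[...,::-1],(800,600),interpolation=cv2.INTER_CUBIC));cv2.imwrite(f"{n}0_raw.png",im[...,::-1]);print(n,camera_params(n))
E
```

```text
pics
{'t': 0.0, 'joints': array([ 1.03620548e+00,  2.59375514e-01,  1.53610359e+00,  3.26603275e-05,
        1.34797290e+00, -2.02777699e-01]), 'dq': array([ 0.00012379, -0.00011785,  0.0025725 , -0.00106933,  0.00130312,
        0.00178438]), 'joint_efforts': array([ 2.15637796e-03, -4.46031833e+01, -2.90574396e+01, -1.74774018e-04,
        1.17137324e-02,  2.00456714e-05]), 'ee_pos': array([0.17884891, 0.51955327, 0.23044895]), 'tool_rot': array([-3.49897899e-04,  1.65150027e-01,  9.86268018e-01, -8.61466321e-04]), 'contact_force': array([ 0.45716062,  0.17897959, -0.28035656]), 'moment': array([ 0.04305979,  0.03115564, -0.02384432]), 'gripper_force': 0.0, 'grip_width': 1.0029194545754017}
top {'fov_y': 47.098597609389685, 'cx': 254.0529288802664, 'cy': 195.99632286886896, 'cam_to_world': array([[-0.01330236,  0.99594877, -0.08893305,  0.46268049],
       [-0.99972031, -0.01150783,  0.0206608 ,  0.06132647],
       [ 0.01955367,  0.08918301,  0.9958233 ,  1.06939389],
       [ 0.        ,  0.        ,  0.        ,  1.        ]])}
side {'fov_y': 55.17948535884336, 'cx': 253.09143599750453, 'cy': 188.27629515280046, 'cam_to_world': array([[-0.94202215,  0.20737148, -0.26380169,  0.30578066],
       [-0.3351873 , -0.61812103,  0.71103859,  0.64117582],
       [-0.01561225,  0.75823708,  0.65179199,  0.56939244],
       [ 0.        ,  0.        ,  0.        ,  1.        ]])}
```

View pics/top0.png

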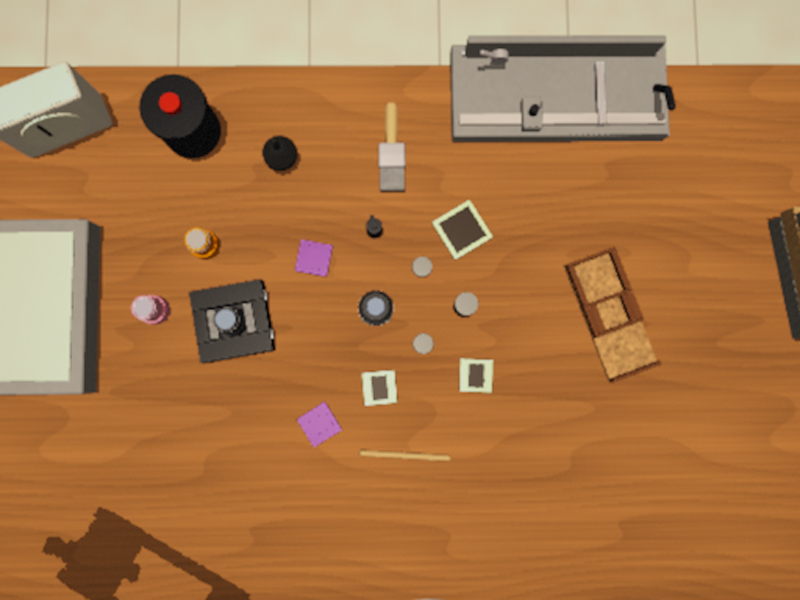

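View pics/side0.png

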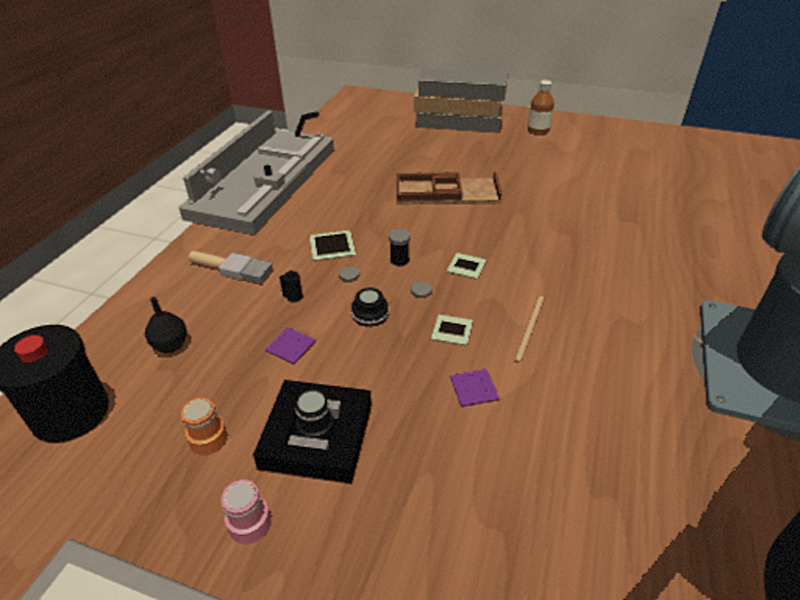

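Could be taken for the wanted things, at 800x600 top-view pixels:
- **Loupe:** black one in the case (227,319), against orange (201,242), pink (149,309) and the enlarger lens (376,308).
- **Small mounts:** pale green (379,387) and (477,376), against the large one (462,229) and purple (314,258) and (319,424).
- **Cassette:** black (374,227), against the film pot (466,304) and the bulb (280,154).

I choose the case loupe, the two small green mounts and the cassette at (374,227). The caddy is at (612,314), with its bay at the bottom end of the picture.

```bash
cat > h.py <<'E'
import numpy as np,cv2
from plant import *
def ray(n,px,z):
    p=camera_params(n);f=192/np.tan(np.radians(p["fov_y"]/2));T=p["cam_to_world"]
    px=np.atleast_2d(px).astype(float)
    d=np.c_[(px[:,0]-p["cx"])/f,-(px[:,1]-p["cy"])/f,-np.ones(len(px))]@T[:3,:3].T
    return (T[:3,3]+d*((z-T[2,3])/d[:,2:]))[:,:2]
def blob(mask,x,y,r):
    "largest contour in the box of half-size r around x,y"
    m=np.zeros(mask.shape,np.uint8);m[y-r:y+r,x-r:x+r]=mask[y-r:y+r,x-r:x+r]*255
    c,_=cv2.findContours(m,cv2.RETR_EXTERNAL,cv2.CHAIN_APPROX_NONE)
    return max(c,key=cv2.contourArea)[:,0].astype(float)
def rect(P):
    (c,s,a)=cv2.minAreaRect((P*1000).astype(np.float32));return np.round(c,1),np.round(s,1),round(a,1)
E
python3 - <<'E'
from h import *
im=cv2.imread("top0_raw.png");hsv=cv2.cvtColor(im,cv2.COLOR_BGR2HSV);H,S,V=cv2.split(hsv);k=1/1.5625
green=(V>170)&(S<80)
dark=V<60
for n,x,y,z in(("mA",379,387,.005),("mB",477,376,.005),("large",462,229,.005)):
    print(n,rect(ray("top",blob(green,int(x*k),int(y*k),22),z)))
    print("  win",rect(ray("top",blob((V<110),int(x*k),int(y*k),10 if n!="large" else 18),z)))
for n,x,y,z,r in(("cass",374,227,.021,12),("case",232,321,.03,32),("pot",466,304,.026,13),("lens",376,308,.017,14)):
    print(n,rect(ray("top",blob(dark,int(x*k),int(y*k),r),z)))
# loupe top glass
gl=(V>95)&(S<90)
print("glass",rect(ray("top",blob(gl,int(229*k),int(318*k),8),.064)))
# caddy
wood=(V<95)&(H<20)
c=blob(~((V<0)),10,10,5)
crop=lambda x,y,r,s:cv2.resize(im[int(y*k)-r:int(y*k)+r,int(x*k)-r:int(x*k)+r],None,fx=s,fy=s,interpolation=cv2.INTER_CUBIC)
cv2.imwrite("pics/crop0.png",np.hstack([crop(612,314,50,4),np.vstack([crop(230,320,25,4),crop(374,227,25,4)]),]))
E
```

```text
mA (array([433.5,  68.9]), array([50.7, 50.6]), 4.3)Traceback (most recent call last):
  File "<stdin>", line 7, in <module>
  File "h.py", line 12, in blob
    return max(c,key=cv2.contourArea)[:,0].astype(float)
           ~~~^^^^^^^^^^^^^^^^^^^^^^^
ValueError: max() iterable argument is empty
```

```bash
python3 - <<'E'
from h import *
im=cv2.imread("top0_raw.png");hsv=cv2.cvtColor(im,cv2.COLOR_BGR2HSV);H,S,V=cv2.split(hsv);k=1/1.5625
green=(V>170)&(S<80)
dark=V<60
for n,x,y,z in(("mA",379,387,.005),("mB",477,376,.005),("large",462,229,.005)):
    print(n,rect(ray("top",blob(green,int(x*k),int(y*k),22),z)))
for n,x,y,z,r in(("cass",374,227,.021,12),("case",232,321,.03,32),("pot",466,304,.026,13),("lens",376,308,.017,14)):
    try: print(n,rect(ray("top",blob(dark,int(x*k),int(y*k),r),z)))
    except Exception as e: print(n,e)
gl=(V>95)&(S<110)
try: print("glass",rect(ray("top",blob(gl,int(229*k),int(318*k),8),.064)))
except Exception as e: print(e)
print(hsv[int(318*k),int(229*k)],[list(hsv[int(y*k),int(x*k)]) for x,y in((627,350),(598,277),(611,313),(650,450),(645,362),(379,387))])
crop=lambda x,y,r,s:cv2.resize(im[int(y*k)-r:int(y*k)+r,int(x*k)-r:int(x*k)+r],None,fx=s,fy=s,interpolation=cv2.INTER_CUBIC)
cv2.imwrite("pics/crop0.png",np.hstack([crop(612,314,50,5),np.vstack([crop(230,320,25,5),crop(374,227,25,5)]),]))
print(int(612*k)-50,int(314*k)-50)
E
```

```text
mA (array([433.5,  68.9]), array([50.7, 50.6]), 4.3)
mB (array([450. , -80.2]), array([50.4, 50.6]), 86.3)
large (array([678.5, -64.8]), array([70.3, 70.6]), 30.7)
cass (array([670.5,  73.1]), array([21.7,  9.8]), 89.5)
case (array([538.2, 294. ]), array([50.9, 83.1]), 9.3)
pot (array([545.8, -51.1]), array([10.1,  1.7]), 44.0)
lens (array([554.7,  73.2]), array([48. , 48.1]), 89.4)
glass (array([538.2, 291.3]), array([29.9, 27.2]), 0.4)
[105  21 173] [[np.uint8(16), np.uint8(151), np.uint8(191)], [np.uint8(16), np.uint8(152), np.uint8(194)], [np.uint8(16), np.uint8(149), np.uint8(200)], [np.uint8(14), np.uint8(180), np.uint8(177)], [np.uint8(16), np.uint8(155), np.uint8(188)], [np.uint8(15), np.uint8(75), np.uint8(112)]]
341 150
```

View pics/crop0.png

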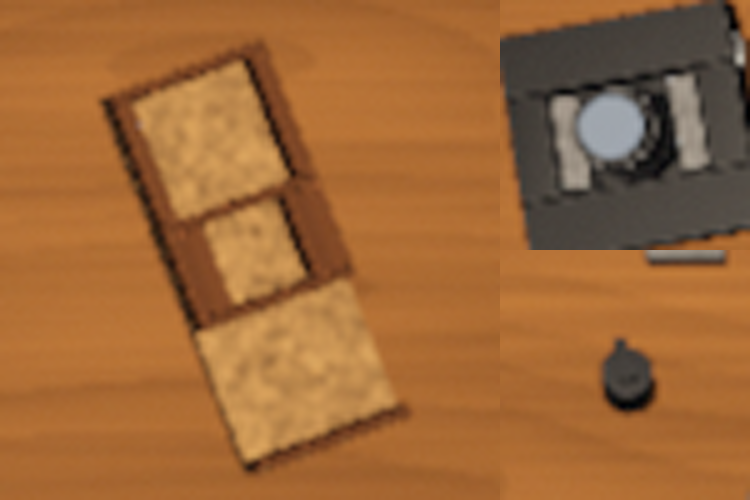

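The crop shows the caddy with bay at the bottom, around (300,370), the narrow well at (255,250) and the wide well at (210,135). The loupe is black in the case between grey pads, and the cassette at (628,378) has a stub and its lip pointing up the picture (+x), so I will grip it along world y.

```bash
python3 - <<'E'
from h import *
im=cv2.imread("top0_raw.png");k=1/5
f=lambda L,z:ray("top",[((x+.5)/5-.5+341,(y+.5)/5-.5+150) for x,y in L],z)*1000
np.set_printoptions(precision=1,suppress=True)
tr=f([(262,42),(350,275),(408,408)],.022); print("right rim",tr.tolist())
bay=f([(200,330),(350,278),(398,405),(248,462)],.008);print("bay",bay.tolist(),bay.mean(0), [np.linalg.norm(bay[i]-bay[i-1]) for i in range(4)])
d=tr[2]-tr[0];print("len",np.linalg.norm(d),"yaw",np.arctan2(-d[1],-d[0]))
# outer corners at top: TL rim, TR, BR, BL
o=f([(112,100),(262,42),(408,408)],.022);print("diag mid",(f([(106,100)],.022)+f([(408,408)],.022))/2, np.linalg.norm(o[1]-o[0]))
hsv=cv2.cvtColor(im,cv2.COLOR_BGR2HSV);H,S,V=cv2.split(hsv)
cork=cv2.GaussianBlur(S,(3,3),0)<166
for n,(x,y),r,z in(("bay",(300,370),20,.008),("nar",(255,250),13,.015),("wide",(210,135),20,.015)):
    print(n,rect(ray("top",blob(cork&(V>140),341+x//5,150+y//5,r),z)))
# side view checks
sd=cv2.imread("side0_raw.png");Vs=cv2.cvtColor(sd,cv2.COLOR_BGR2HSV)
s=lambda x,y,z:ray("side",[(x/1.5625,y/1.5625)],z)*1000
print("side: glass",s(313,403,.064),"cass top",s(290,273,.042),"mA",s(453,329,.005),"mB",s(467,265,.005))
# cassette top view
gray=cv2.cvtColor(im,cv2.COLOR_BGR2GRAY)
c=blob(V<95,239,145,14);P=ray("top",c,.021)*1000;print("cass",rect(P/1000),"top ray",f([],.0) if 0 else ray("top",[(((628-500)+.5)/5-.5+239-25,((372-250)+.5)/5-.5+145-25)],.042)*1000)
E
```

```text
right rim [[644.689274102207, -298.09859314162236], [531.146834538725, -335.90170991696965], [467.1708475358676, -360.924308323614]]
bay [[506.23074343103315, -266.7802723118925], [530.6002763061994, -341.14512088802564], [468.7417332862724, -361.7597573707463], [442.3019831785724, -287.57659957920947]] [ 487.  -314.3] [np.float64(67.22628663867992), np.float64(78.2560210865913), np.float64(65.20308721113497), np.float64(78.75405567767079)]
len 188.30789218383168 yaw 0.34015470528470587
diag mid [[ 542.2 -291.1]] 78.98308082412724
bay (array([ 486.6, -312.4]), array([66.2, 81.3]), 19.5)
nar (array([ 543.7, -291.8]), array([42.4, 38.7]), 20.5)
wide (array([ 597.7, -272.6]), array([62.6, 59.1]), 19.6)
side: glass [[535.  293.5]] cass top [[683.3  70.2]] mA [[432.3  70.5]] mB [[449.8 -78.3]]
cass (array([681.5,  73. ]), array([21.7, 31.8]), 89.5) top ray [[678.3  73.5]]
```

```bash
cat >> h.py <<'E'
from scipy.spatial.transform import Rotation as R
def go(x,y,z,ang=None):
    "print the yaw, then the shift in tool axes (after that yaw), mm, to a TCP target; ang = world angle of tool y, mod 180"
    s=state();q=s["tool_rot"];M=R.from_quat([q[1],q[2],q[3],q[0]]).as_matrix()
    a=np.degrees(np.arctan2(M[1,1],M[0,1]));dy=0
    if ang is not None: dy=(a-ang+90)%180-90
    M2=M@R.from_euler("z",dy,degrees=True).as_matrix()
    d=M2.T@(np.array([x,y,z])-s["ee_pos"]*1000)
    print(f"t {s['t']:.1f} pos {np.round(s['ee_pos']*1000,1)} yang {a:.1f} j6 {s['joints'][5]:.2f} F {np.round(s['contact_force'],1)} w {s['grip_width']*85:.1f}mm g {s['gripper_force']:.1f} tiltz {M[2,2]:.4f}")
    print("yaw",round(dy,1),"shift",np.round(d,1))
E
python3 -c "
from h import *
go(433,69.5,80,94.3)"
```

```text
t 0.1 pos [178.9 519.6 230.5] yang 71.0 j6 -0.20 F [-1.3 -0.2  0.4] w 85.2mm g 0.0 tiltz -1.0000
yaw -23.3 shift [-219.8 -467.7  151. ]
```

Request:
carry_out(hand=[0.46,0.46,0.46,0.46,0.46,0.46,0.46,0.46,0.46,0.46], delta_pos=[[0,0,0],[0,0,0],[0,0,0],[-27,-58,0],[-27,-58,0],[-27,-58,0],[-27,-58,0],[-27,-58,10],[-27,-58,20],[-27,-58,20]], yaw=[-7.8,-7.8,-7.7,0,0,0,0,0,0,0])

```text
t: 1.35
ee_pos: [0.3904, 0.1421, 0.184]
tool_rot: [0.0, -0.037, 0.999, 0.0]
contact_force: [1.3, 0.6, -0.0]
grip_width: 0.73
gripper_force: 0.0
```

```bash
python3 -c "
from h import *
go(433,69.5,40,94.3)"
```

```text
t 1.4 pos [390.4 142.1 184. ] yang 94.3 j6 -1.57 F [ 1.3  0.6 -0. ] w 62.0mm g 0.0 tiltz -1.0000
yaw -0.0 shift [-36.9 -75.6 144. ]
```

Request:
carry_out(hand=[0.46,0.46,0.46,0.46,0.46,0.46,0.46,0.46,0.46,0.46], delta_pos=[[-16,-31,20],[-15,-31,30],[0,0,30],[0,0,30],[0,0,21],[0,0,10],[0,0,0],[0,0,0],[0,0,0],[0,0,0]], yaw=[0,0,0,0,0,0,0,0,0,0])

```text
t: 2.6
ee_pos: [0.4257, 0.0844, 0.0439]
tool_rot: [0.001, -0.037, 0.999, -0.0]
contact_force: [-1.0, 0.0, -0.2]
grip_width: 0.731
gripper_force: 0.0
```

```bash
python3 - <<'E'
from h import *
go(433,69.5,-1.5,94.3)
ims=[capture(n) for n in("top","side")]
cv2.imwrite("pics/p1.png",np.hstack([cv2.resize(i[y-40:y+40,x-50:x+50,::-1],(400,320),interpolation=cv2.INTER_CUBIC) for i,(x,y) in zip(ims,((243,248),(290,210)))]))
E
```

```text
t 2.6 pos [425.7  84.4  43.9] yang 94.3 j6 -1.71 F [-1.   0.  -0.2] w 62.1mm g 0.0 tiltz -1.0000
yaw -0.0 shift [ -6.1 -15.4  45.4]
```

View pics/p1.png

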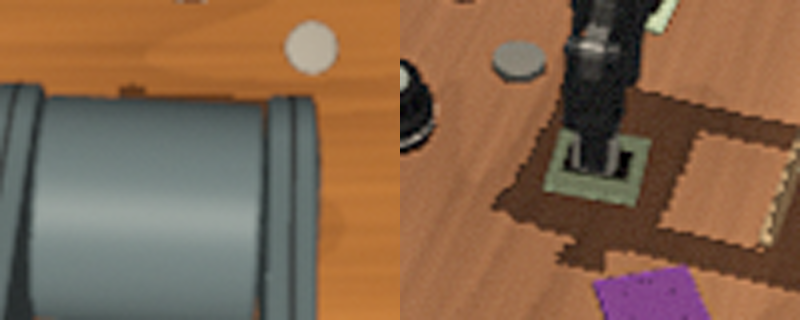

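Request:
carry_out(hand=[0.46,0.46,0.46,0.46,0.46,0.46,0.46,0.46,0.46,0.46], delta_pos=[[-6,-15.4,0],[0,0,10],[0,0,15],[0,0,10],[0,0,6],[0,0,3],[0,0,1.4],[0,0,0],[0,0,0],[0,0,0]], yaw=[0,0,0,0,0,0,0,0,0,0])

```text
t: 3.95
ee_pos: [0.4326, 0.0695, -0.0018]
tool_rot: [0.0, -0.037, 0.999, -0.0]
contact_force: [-0.1, 1.2, 0.0]
grip_width: 0.73
gripper_force: 0.0
```

```bash
python3 - <<'E'
from h import *
go(433,69.5,-1.5,94.3)
i=capture("side");x,y=290,210
cv2.imwrite("pics/p2.png",cv2.resize(i[y-40:y+40,x-50:x+50,::-1],(600,480),interpolation=cv2.INTER_CUBIC))
E
```

```text
t 4.0 pos [432.6  69.5  -1.8] yang 94.3 j6 -1.74 F [-0.1  1.2  0. ] w 62.0mm g 0.0 tiltz -1.0000
yaw -0.0 shift [-0.4 -0.  -0.3]
```

View pics/p2.png

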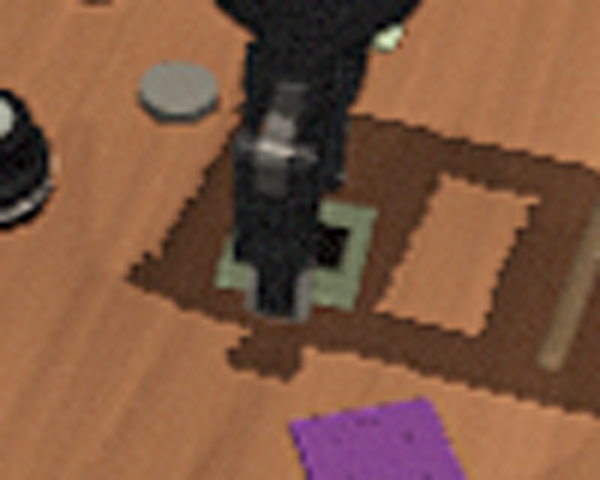

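The finger stands just outside the mount's near edge at (280,310), so I close and lift.

Request:
carry_out(hand=[-1,-1,-1,-1,-1,-1,-1,-1,-1,-1], delta_pos=[[0,0,0],[0,0,0],[0,0,0],[0,0,0],[0,0,-4],[0,0,-10],[0,0,-20],[0,0,-20],[0,0,-20],[0,0,-18]], yaw=[0,0,0,0,0,0,0,0,0,0])

```text
t: 5.25
ee_pos: [0.4325, 0.0695, 0.0912]
tool_rot: [0.0, -0.037, 0.999, -0.0]
contact_force: [-0.1, -0.2, -0.3]
grip_width: 0.552
gripper_force: 61.6
```

```bash
python3 - <<'E'
from h import *
go(486.7,-313,90,109.5)
E
```

```text
t 5.2 pos [432.5  69.5  91.2] yang 94.3 j6 -1.74 F [-0.1 -0.2 -0.3] w 46.9mm g 61.6 tiltz -1.0000
yaw -15.2 shift [  76.6 -378.7    1.3]
```

Request:
carry_out(hand=[-1,-1,-1,-1,-1,-1,-1,-1,-1,-1], delta_pos=[[0,0,0],[0,0,0],[8,-40,0],[11,-55,0],[12,-57,0],[12,-57,0],[12,-57,0],[11,-55,0],[7,-40,0],[3,-17,0]], yaw=[-7.6,-7.6,0,0,0,0,0,0,0,0])

```text
t: 6.5
ee_pos: [0.487, -0.3146, 0.0903]
tool_rot: [0.0, -0.168, 0.986, -0.0]
contact_force: [0.0, 0.2, -0.3]
grip_width: 0.555
gripper_force: 61.7
```

```bash
python3 - <<'E'
from h import *
go(486.7,-313,7,109.5)
E
```

```text
t 6.5 pos [ 487.  -314.6   90.3] yang 109.4 j6 -2.67 F [ 0.   0.2 -0.3] w 47.1mm g 61.7 tiltz -1.0000
yaw -0.1 shift [-0.2  1.7 83.3]
```

Request:
carry_out(hand=[-1,-1,-1,-1,-1,-1,-1,-1,-1,-1], delta_pos=[[0,1.7,15],[0,0,20],[0,0,20],[0,0,15],[0,0,7],[0,0,4],[0,0,2.3],[0,0,0],[0,0,0],[0,0,0]], yaw=[0,0,0,0,0,0,0,0,0,0])

```text
t: 7.75
ee_pos: [0.4864, -0.3107, 0.0069]
tool_rot: [0.0, -0.169, 0.986, -0.0]
contact_force: [0.6, -0.3, 0.1]
grip_width: 0.556
gripper_force: 61.7
```

```bash
python3 - <<'E'
from h import *
go(486.7,-313,6.5,109.5)
i=capture("side");x,y=int(470/1.5625),int(180/1.5625)
cv2.imwrite("pics/p3.png",cv2.resize(i[y-40:y+40,x-50:x+50,::-1],(600,480),interpolation=cv2.INTER_CUBIC))
E
```

```text
t 7.8 pos [ 486.4 -310.7    6.9] yang 109.5 j6 -2.67 F [ 0.6 -0.3  0.1] w 47.3mm g 61.7 tiltz -1.0000
yaw -0.0 shift [ 0.5 -2.2  0.4]
```

View pics/p3.png

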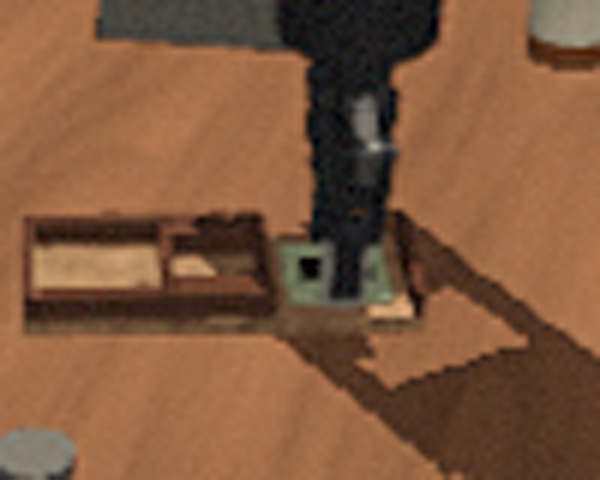

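The mount, at (340,270), lies between the bay's walls. I release it and rise.

Request:
carry_out(hand=[0.2,0.3,0.46,0.46,0.46,0.46,0.46,0.46,0.46,0.46], delta_pos=[[0,0,0],[0,0,0],[0,0,0],[0,0,0],[0,0,-4],[0,0,-12],[0,0,-25],[0,0,-25],[0,0,-17],[0,0,0]], yaw=[0,0,0,0,0,0,0,0,0,0])

```text
t: 9.05
ee_pos: [0.4872, -0.3114, 0.0915]
tool_rot: [0.001, -0.169, 0.986, -0.001]
contact_force: [-0.8, 0.4, -0.0]
grip_width: 0.727
gripper_force: 0.0
```

```bash
python3 - <<'E'
from h import *
go(450,-79.5,90,86.3)
E
```

```text
t 9.1 pos [ 487.2 -311.4   91.5] yang 109.5 j6 -2.67 F [-0.8  0.4 -0. ] w 61.8mm g 0.0 tiltz -1.0000
yaw 23.2 shift [ 52.1 229.    0.8]
```

Request:
carry_out(hand=[0.46,0.46,0.46,0.46,0.46,0.46,0.46,0.46,0.46,0.46], delta_pos=[[0,0,0],[0,0,0],[0,0,0],[9,40,0],[12,52,0],[12,52,0],[11,50,0],[8,35,20],[0,0,25],[0,0,10]], yaw=[7.8,7.7,7.7,0,0,0,0,0,0,0])

```text
t: 10.3
ee_pos: [0.448, -0.0777, 0.0331]
tool_rot: [-0.001, 0.032, 0.999, 0.001]
contact_force: [0.3, 0.4, -0.5]
grip_width: 0.73
gripper_force: 0.0
```

```bash
python3 - <<'E'
from h import *
go(450,-79.5,-1.7,86.3)
E
```

```text
t 10.3 pos [448.  -77.7  33.1] yang 86.3 j6 -1.92 F [ 0.3  0.4 -0.5] w 62.0mm g 0.0 tiltz -1.0000
yaw 0.0 shift [-2.3 -1.7 34.8]
```

Request:
carry_out(hand=[0.46,0.46,0.46,0.46,0.46,0.46,0.46,0.46,0.46,0.46], delta_pos=[[-2,-1.7,0],[0,0,10],[0,0,10],[0,0,6],[0,0,4],[0,0,2],[0,0,0],[0,0,0],[0,0,0],[0,0,0]], yaw=[0,0,0,0,0,0,0,0,0,0])

```text
t: 11.55
ee_pos: [0.4513, -0.0805, 0.0028]
tool_rot: [0.0, 0.032, 0.999, -0.0]
contact_force: [-0.0, -0.8, 0.4]
grip_width: 0.734
gripper_force: 0.0
```

```bash
python3 - <<'E'
from h import *
go(450,-79.5,-1.7,86.3)
E
```

```text
t 11.6 pos [451.3 -80.5   2.8] yang 86.3 j6 -1.93 F [-0.  -0.8  0.4] w 62.4mm g 0.0 tiltz -1.0000
yaw -0.0 shift [1.3 0.9 4.5]
```

Request:
carry_out(hand=[0.46,0.46,0.46,-1,-1,-1,-1,-1,-1,-1], delta_pos=[[1,0.8,2.5],[0,0,2],[0,0,0],[0,0,0],[0,0,0],[0,0,0],[0,0,0],[0,0,-4],[0,0,-10],[0,0,-20]], yaw=[0,0,0,0,0,0,0,0,0,0])

```text
t: 12.8
ee_pos: [0.4497, -0.0794, 0.0324]
tool_rot: [-0.001, 0.032, 0.999, 0.0]
contact_force: [-0.6, 0.8, -0.2]
grip_width: 0.554
gripper_force: 61.6
```

```bash
python3 - <<'E'
from h import *
go(486.7,-313,95,109.5)
E
```

```text
t 12.8 pos [449.7 -79.4  32.4] yang 86.3 j6 -1.93 F [-0.6  0.8 -0.2] w 47.1mm g 61.6 tiltz -1.0000
yaw -23.2 shift [  43.2 -232.4  -62.8]
```

Request:
carry_out(hand=[-1,-1,-1,-1,-1,-1,-1,-1,-1,-1], delta_pos=[[0,0,-20],[0,0,-22],[0,0,-20],[6,-30,0],[9,-48,0],[9,-50,0],[9,-50,0],[7,-38,0],[3,-16,0],[0,0,0]], yaw=[-7.8,-7.7,-7.7,0,0,0,0,0,0,0])

```text
t: 14.05
ee_pos: [0.4869, -0.3129, 0.0942]
tool_rot: [-0.0, -0.169, 0.986, 0.0]
contact_force: [0.5, 0.2, -0.6]
grip_width: 0.56
gripper_force: 61.6
```

```bash
python3 - <<'E'
from h import *
go(486.7,-313,11.8,109.5)
E
```

```text
t 14.1 pos [ 486.9 -312.9   94.2] yang 109.4 j6 -2.67 F [ 0.5  0.2 -0.6] w 47.6mm g 61.6 tiltz -1.0000
yaw -0.1 shift [ 0.2 -0.  82.4]
```

Request:
carry_out(hand=[-1,-1,-1,-1,-1,-1,-1,-1,-1,-1], delta_pos=[[0,0,15],[0,0,20],[0,0,20],[0,0,14],[0,0,7],[0,0,4],[0,0,2.4],[0,0,0],[0,0,0],[0,0,0]], yaw=[0,0,0,0,0,0,0,0,0,0])

```text
t: 15.3
ee_pos: [0.4872, -0.3129, 0.012]
tool_rot: [0.0, -0.169, 0.986, -0.0]
contact_force: [-0.7, 0.3, -0.6]
grip_width: 0.554
gripper_force: 61.6
```

Request:
carry_out(hand=[0.2,0.3,0.46,0.46,0.46,0.46,0.46,0.46,0.46,0.46], delta_pos=[[0,0,0],[0,0,0],[0,0,0],[0,0,0],[0,0,-4],[0,0,-12],[0,0,-25],[0,0,-25],[0,0,-17],[0,0,0]], yaw=[0,0,0,0,0,0,0,0,0,0])

```text
t: 16.55
ee_pos: [0.488, -0.3135, 0.0966]
tool_rot: [0.001, -0.169, 0.986, -0.001]
contact_force: [0.8, 0.3, -0.4]
grip_width: 0.733
gripper_force: 0.0
```

```bash
python3 - <<'E'
from h import *
go(680,72,90,90)
E
```

```text
t 16.6 pos [ 488.  -313.5   96.6] yang 109.5 j6 -2.67 F [ 0.8  0.3 -0.4] w 62.3mm g 0.0 tiltz -1.0000
yaw 19.5 shift [-192.   385.5    6.1]
```

```bash
python3 - <<'E'
from h import *
go(680,72,90,106)
E
```

```text
t 16.6 pos [ 488.  -313.5   96.6] yang 109.5 j6 -2.67 F [ 0.8  0.3 -0.4] w 62.3mm g 0.0 tiltz -1.0000
yaw 3.5 shift [-290.8  317.7    6.1]
```

Request:
carry_out(hand=[0.46,0.46,0.46,0.46,0.46,0.46,0.46,0.46,0.46,0.46], delta_pos=[[0,0,0],[-30,33,0],[-38,42,0],[-38,42,0],[-38,42,0],[-38,42,0],[-38,42,0],[-36,39,0],[-22,24,0],[-12,12,0]], yaw=[3.5,0,0,0,0,0,0,0,0,0])

```text
t: 17.8
ee_pos: [0.678, 0.0748, 0.0933]
tool_rot: [-0.001, -0.14, 0.99, 0.0]
contact_force: [-0.2, 0.7, 0.6]
grip_width: 0.729
gripper_force: 0.0
```

```bash
python3 - <<'E'
from h import *
go(680,72,60,106)
E
```

```text
t 17.8 pos [678.   74.8  93.3] yang 106.1 j6 -1.91 F [-0.2  0.7  0.6] w 62.0mm g 0.0 tiltz -1.0000
yaw 0.1 shift [-1.2 -3.2 33.3]
```

Request:
carry_out(hand=[0.46,0.46,0.46,0.46,0.46,0.46,0.46,0.46,0.46,0.46], delta_pos=[[-1.2,-3,0],[0,0,12],[0,0,16],[0,0,8],[0,0,2],[0,0,0],[0,0,0],[0,0,0],[0,0,0],[0,0,0]], yaw=[0,0,0,0,0,0,0,0,0,0])

```text
t: 19.05
ee_pos: [0.6803, 0.0704, 0.0569]
tool_rot: [0.0, -0.139, 0.99, -0.0]
contact_force: [0.2, 0.2, -0.3]
grip_width: 0.731
gripper_force: 0.0
```

```bash
python3 - <<'E'
from h import *
go(680,72,17,106)
i=capture("side");x,y=int(290/1.5625),int(270/1.5625)
cv2.imwrite("pics/p4.png",cv2.resize(i[y-40:y+40,x-50:x+50,::-1],(600,480),interpolation=cv2.INTER_CUBIC))
E
```

```text
t 19.1 pos [680.3  70.4  56.9] yang 106.0 j6 -1.91 F [ 0.2  0.2 -0.3] w 62.2mm g 0.0 tiltz -1.0000
yaw -0.0 shift [-0.2  1.6 39.9]
```

View pics/p4.png

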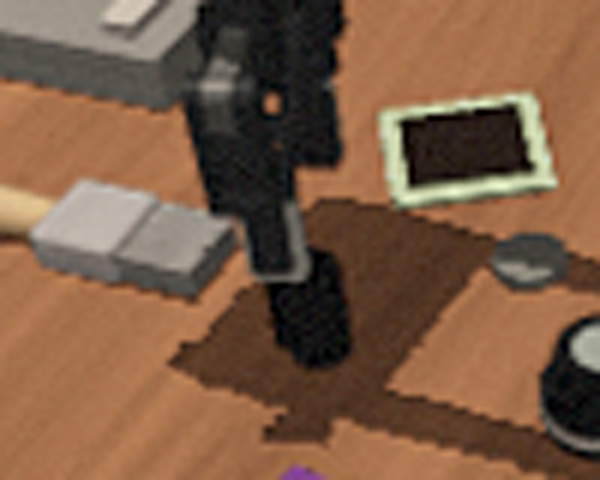

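The near fingertip is at (280,270) and the cassette stands below and right of it, base at about (318,350). I check that against the projection.

```bash
python3 - <<'E'
from h import *
p=camera_params("side");T=np.linalg.inv(p["cam_to_world"]);f=192/np.tan(np.radians(p["fov_y"]/2))
def pr(P):
    c=T@np.r_[P,1];u=p["cx"]-f*c[0]/c[2];v=p["cy"]+f*c[1]/c[2]
    return ((np.array([u,v])-[185-50,172-40]+.5)*6).round()
a=np.radians(106);y=np.array([np.cos(a),np.sin(a),0])
print("base",pr([.68,.072,0]),"top",pr([.68,.072,.042]),"tip",pr(np.array([.6803,.0704,.0623])+.0323*y))
i=cv2.imread("side0_raw.png");V=cv2.cvtColor(i,cv2.COLOR_BGR2HSV)[...,2]
c=blob(V<70,186,183,14);print((c.min(0)-[135,132])*6,(c.max(0)-[135,132])*6)
E
```

```text
base [326. 346.] top [312. 264.] tip [288. 273.]
[264. 246.] [348. 360.]
```

Request:
carry_out(hand=[0.46,0.46,0.46,0.46,0.46,0.46,0.46,0.46,0.3,0.1], delta_pos=[[0,1.6,8],[0,0,10],[0,0,10],[0,0,8],[0,0,3],[0,0,1],[0,0,0],[0,0,0],[0,0,0],[0,0,0]], yaw=[0,0,0,0,0,0,0,0,0,0])

```text
t: 20.35
ee_pos: [0.6799, 0.0719, 0.0169]
tool_rot: [0.0, -0.139, 0.99, -0.0]
contact_force: [-0.6, -1.2, 0.3]
grip_width: 0.55
gripper_force: 0.0
```

Request:
carry_out(hand=[0,-0.1,-0.2,-0.28,-0.34,-0.4,-0.46,-0.6,-1,-1], delta_pos=[[0,0,0],[0,0,0],[0,0,0],[0,0,0],[0,0,0],[0,0,0],[0,0,0],[0,0,0],[0,0,0],[0,0,0]], yaw=[0,0,0,0,0,0,0,0,0,0])

```text
t: 21.6
ee_pos: [0.6801, 0.0718, 0.017]
tool_rot: [0.0, -0.139, 0.99, -0.0]
contact_force: [0.6, -0.2, 2.6]
grip_width: 0.276
gripper_force: 58.8
```

```bash
python3 - <<'E'
from h import *
go(543.3,-293,100,109.5)
E
```

```text
t 21.6 pos [680.1  71.8  17. ] yang 106.0 j6 -1.91 F [ 0.6 -0.2  2.6] w 23.4mm g 58.8 tiltz -1.0000
yaw -3.5 shift [ 250.7 -298.3  -83.1]
```

Request:
carry_out(hand=[-1,-1,-1,-1,-1,-1,-1,-1,-1,-1], delta_pos=[[0,0,-5],[0,0,-15],[0,0,-25],[0,0,-25],[0,0,-13],[20,-24,0],[30,-36,0],[32,-38,0],[32,-38,0],[32,-38,0]], yaw=[0,0,0,0,-3.5,0,0,0,0,0])

```text
t: 22.85
ee_pos: [0.5999, -0.1424, 0.101]
tool_rot: [0.001, -0.169, 0.986, -0.0]
contact_force: [0.4, -0.9, -0.4]
grip_width: 0.268
gripper_force: 58.8
```

Request:
carry_out(hand=[-1,-1,-1,-1,-1,-1,-1,-1,-1,-1], delta_pos=[[30,-36,0],[28,-33,0],[24,-29,0],[15,-18,0],[5,-6,0],[0,0,0],[0,0,0],[0,0,0],[0,0,0],[0,0,0]], yaw=[0,0,0,0,0,0,0,0,0,0])

```text
t: 24.1
ee_pos: [0.5449, -0.2896, 0.0998]
tool_rot: [0.0, -0.17, 0.986, 0.0]
contact_force: [-0.6, 0.3, -0.2]
grip_width: 0.269
gripper_force: 58.8
```

```bash
python3 - <<'E'
from h import *
go(543.3,-293,26,109.5)
E
```

```text
t 24.1 pos [ 544.9 -289.6   99.8] yang 109.5 j6 -2.58 F [-0.6  0.3 -0.2] w 22.8mm g 58.8 tiltz -1.0000
yaw 0.0 shift [ 2.7 -2.7 73.8]
```

Request:
carry_out(hand=[-1,-1,-1,-1,-1,-1,-1,-1,-1,-1], delta_pos=[[2.7,-2.7,0],[0,0,10],[0,0,18],[0,0,18],[0,0,12],[0,0,8],[0,0,5],[0,0,2.5],[0,0,0],[0,0,0]], yaw=[0,0,0,0,0,0,0,0,0,0])

```text
t: 25.35
ee_pos: [0.5434, -0.2936, 0.0268]
tool_rot: [0.0, -0.169, 0.986, -0.0]
contact_force: [0.6, 0.0, 0.9]
grip_width: 0.271
gripper_force: 58.8
```

```bash
python3 - <<'E'
from h import *
go(543.3,-293,25.3,109.5)
i=capture("side");x,y=int(450/1.5625),int(180/1.5625)
cv2.imwrite("pics/p5.png",cv2.resize(i[y-40:y+40,x-50:x+50,::-1],(600,480),interpolation=cv2.INTER_CUBIC))
E
```

```text
t 25.4 pos [ 543.4 -293.6   26.8] yang 109.5 j6 -2.59 F [0.6 0.  0.9] w 23.0mm g 58.8 tiltz -1.0000
yaw -0.0 shift [-0.1  0.6  1.5]
```

View pics/p5.png

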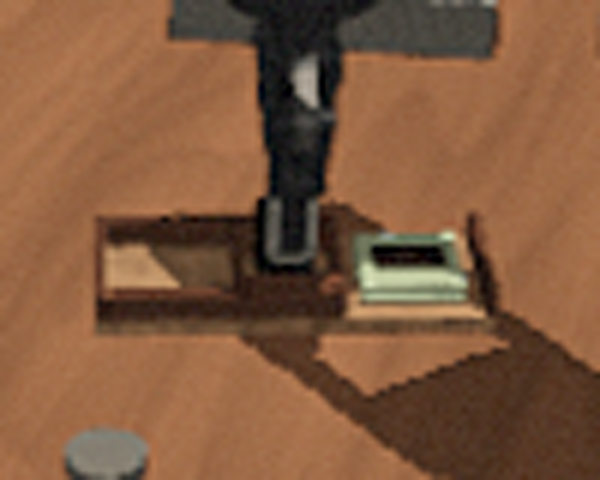

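Mounts are stacked flat in the bay at (410,270), and the cassette is in the narrow well at (290,260). I lower the last millimetre and release.

Request:
carry_out(hand=[-1,-1,-1,-1,-0.4,-0.2,0,0.2,0.3,0.3], delta_pos=[[0,0,0.8],[0,0,0.5],[0,0,0],[0,0,0],[0,0,0],[0,0,0],[0,0,0],[0,0,0],[0,0,0],[0,0,-5]], yaw=[0,0,0,0,0,0,0,0,0,0])

```text
t: 26.65
ee_pos: [0.5428, -0.2931, 0.0297]
tool_rot: [-0.0, -0.169, 0.986, 0.0]
contact_force: [0.0, 0.5, -0.8]
grip_width: 0.651
gripper_force: 0.0
```

Request:
carry_out(hand=[0.3,0.3,0.3,0.3,0.3,0.3,0.3,0.3,0.3,0.3], delta_pos=[[0,0,-10],[0,0,-20],[0,0,-25],[0,0,-25],[0,0,-20],[0,0,-10],[0,0,0],[0,0,0],[0,0,0],[0,0,0]], yaw=[0,0,0,0,0,0,0,0,0,0])

```text
t: 27.9
ee_pos: [0.5429, -0.2932, 0.1392]
tool_rot: [-0.0, -0.169, 0.986, 0.0]
contact_force: [-0.2, -0.3, 0.1]
grip_width: 0.653
gripper_force: 0.0
```

```bash
python3 - <<'E'
from h import *
go(537,292.5,110,99)
go(537,292.5,110,9)
E
```

```text
t 27.9 pos [ 542.9 -293.2  139.2] yang 109.5 j6 -2.59 F [-0.2 -0.3  0.1] w 55.5mm g 0.0 tiltz -1.0000
yaw 10.5 shift [-85.9 579.4  29.7]
t 27.9 pos [ 542.9 -293.2  139.2] yang 109.5 j6 -2.59 F [-0.2 -0.3  0.1] w 55.5mm g 0.0 tiltz -1.0000
yaw -79.5 shift [-579.4  -85.9   29.7]
```

Request:
carry_out(hand=[0.46,0.46,0.46,0.46,0.46,0.46,0.46,0.46,0.46,0.46], delta_pos=[[0,0,0],[-6,40,0],[-8,55,0],[-8,55,0],[-8,55,0],[-8,55,0],[-8,55,0],[-8,55,0],[-8,55,0],[-8,55,0]], yaw=[10.5,0,0,0,0,0,0,0,0,0])

```text
t: 29.15
ee_pos: [0.5371, 0.1935, 0.1399]
tool_rot: [0.0, -0.078, 0.997, -0.0]
contact_force: [0.7, -0.5, -0.2]
grip_width: 0.728
gripper_force: 0.0
```

Request:
carry_out(hand=[0.46,0.46,0.46,0.46,0.46,0.46,0.46,0.46,0.46,0.46], delta_pos=[[-8,50,0],[-5,33,0],[-2,16,0],[0,0,0],[0,0,0],[0,0,0],[0,0,0],[0,0,0],[0,0,0],[0,0,0]], yaw=[0,0,0,0,0,0,0,0,0,0])

```text
t: 30.4
ee_pos: [0.5366, 0.2918, 0.1399]
tool_rot: [-0.0, -0.078, 0.997, -0.0]
contact_force: [0.9, 0.0, 0.4]
grip_width: 0.73
gripper_force: 0.0
```

```bash
python3 - <<'E'
from h import *
go(537,292.5,80,99)
im=capture("top");cv2.imwrite("top1_raw.png",im[...,::-1])
H,S,V=cv2.split(cv2.cvtColor(im[...,::-1].copy(),cv2.COLOR_BGR2HSV))
cork=cv2.GaussianBlur(S,(3,3),0)<166
for n,x,y,z in(("large",462,229,.005),):
    print(n,rect(ray("top",blob((V>170)&(S<80),int(x/1.5625),int(y/1.5625),22),z)))
x,y=391,201
a=cv2.resize(im[y-40:y+40,x-50:x+50,::-1],(400,320),interpolation=cv2.INTER_CUBIC)
i=capture("side");x,y=200,262
cv2.imwrite("pics/p6.png",np.hstack([a,cv2.resize(i[y-40:y+40,x-50:x+50,::-1],(400,320),interpolation=cv2.INTER_CUBIC)]))
E
```

```text
t 30.4 pos [536.6 291.8 139.9] yang 99.0 j6 -1.41 F [0.9 0.  0.4] w 62.0mm g 0.0 tiltz -1.0000
yaw -0.0 shift [-0.5  0.7 59.9]
large (array([678.3, -64.3]), array([70.4, 71.4]), 30.4)
```

View pics/p6.png

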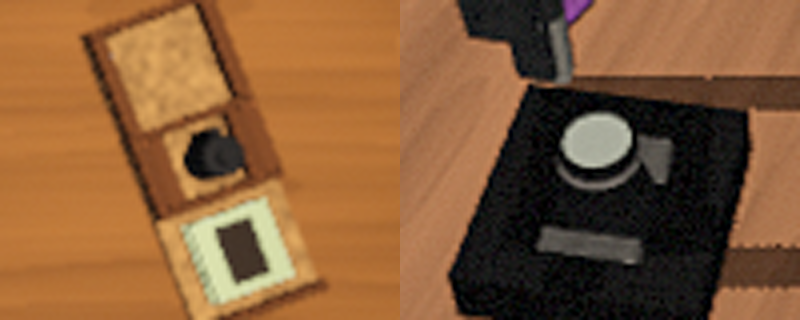

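The caddy shows mounts centred in the bay at (238,252) and the cassette upright in the narrow well at (213,155). The loupe is upright in the case at (597,145), with fingers above it. I descend onto the barrel.

Request:
carry_out(hand=[0.46,0.46,0.46,0.46,0.46,0.46,0.46,0.46,0.46,0.46], delta_pos=[[-0.5,0.7,15],[0,0,20],[0,0,20],[0,0,18],[0,0,14],[0,0,10],[0,0,6],[0,0,2],[0,0,0],[0,0,0]], yaw=[0,0,0,0,0,0,0,0,0,0])

```text
t: 31.75
ee_pos: [0.5374, 0.2927, 0.0355]
tool_rot: [0.001, -0.078, 0.997, 0.0]
contact_force: [-0.4, 0.5, -1.3]
grip_width: 0.728
gripper_force: 0.0
```

Request:
carry_out(hand=[0.3,0.2,0.1,0,-0.1,-0.2,-0.5,-1,-1,-1], delta_pos=[[0,0,0],[0,0,0],[0,0,0],[0,0,0],[0,0,0],[0,0,0],[0,0,0],[0,0,0],[0,0,0],[0,0,0]], yaw=[0,0,0,0,0,0,0,0,0,0])

```text
t: 33.0
ee_pos: [0.5371, 0.2924, 0.0353]
tool_rot: [0.0, -0.078, 0.997, -0.0]
contact_force: [-1.7, -2.3, 5.6]
grip_width: 0.398
gripper_force: 59.3
```

```bash
python3 - <<'E'
from h import *
go(537,292.5,100,99)
E
```

```text
t 33.0 pos [537.1 292.4  35.3] yang 99.0 j6 -1.41 F [-1.7 -2.3  5.6] w 33.8mm g 59.3 tiltz -1.0000
yaw -0.0 shift [  0.1   0.1 -64.7]
```

Request:
carry_out(hand=[-1,-1,-1,-1,-1,-1,-1,-1,-1,-1], delta_pos=[[0,0,-1],[0,0,-2],[0,0,-2],[0,0,-3],[0,0,-3],[0,0,-3],[0,0,-3],[0,0,-3],[0,0,-3],[0,0,-3]], yaw=[3,-3,-3,3,3,-3,-3,3,0,0])

```text
t: 34.25
ee_pos: [0.5373, 0.2929, 0.0611]
tool_rot: [0.0, -0.079, 0.997, 0.0]
contact_force: [0.5, 0.3, -0.8]
grip_width: 0.395
gripper_force: 61.8
```

Request:
carry_out(hand=[-1,-1,-1,-1,-1,-1,-1,-1,-1,-1], delta_pos=[[0,0,-3],[0,0,-4],[0,0,-8],[0,0,-14],[0,0,-18],[0,0,-18],[0,0,-8],[0,0,0],[0,0,0],[0,0,0]], yaw=[0,0,0,0,0,0,0,0,0,0])

```text
t: 35.5
ee_pos: [0.5365, 0.2924, 0.1331]
tool_rot: [-0.001, -0.078, 0.997, -0.0]
contact_force: [-0.5, 0.6, -2.1]
grip_width: 0.397
gripper_force: 61.7
```

```bash
python3 - <<'E'
from h import *
go(598,-273.3,135,99)
i=capture("side");x,y=200,240
cv2.imwrite("pics/p7.png",cv2.resize(i[y-60:y+60,x-75:x+75,::-1],(600,480),interpolation=cv2.INTER_CUBIC))
E
```

```text
t 35.5 pos [536.5 292.4 133.1] yang 99.0 j6 -1.41 F [-0.5  0.6 -2.1] w 33.7mm g 61.7 tiltz -1.0000
yaw -0.0 shift [  27.8 -568.4   -1.7]
```

View pics/p7.png

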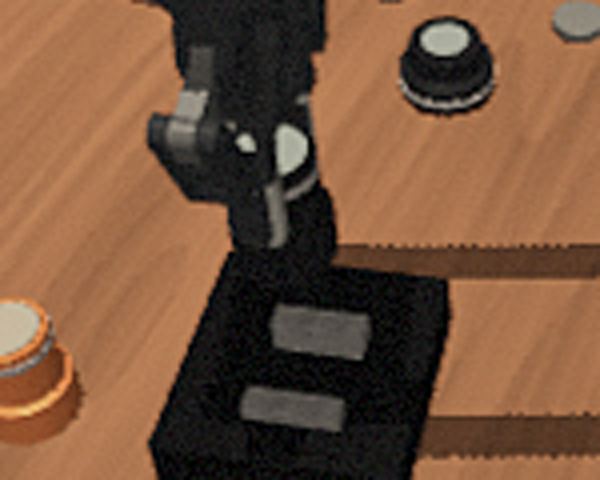

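The loupe is out and upright in the fingers at (290,180), and the case is empty. I carry it to the wide well.

Request:
carry_out(hand=[-1,-1,-1,-1,-1,-1,-1,-1,-1,-1], delta_pos=[[1,-20,0],[2,-35,0],[2,-45,0],[2,-45,0],[2,-45,0],[2,-45,0],[2,-45,0],[2,-45,0],[2,-45,0],[2,-45,0]], yaw=[0,0,0,0,0,0,0,0,0,0])

```text
t: 36.8
ee_pos: [0.5825, -0.1228, 0.1338]
tool_rot: [-0.0, -0.078, 0.997, -0.0]
contact_force: [0.5, 0.7, -1.0]
grip_width: 0.393
gripper_force: 61.7
```

Request:
carry_out(hand=[-1,-1,-1,-1,-1,-1,-1,-1,-1,-1], delta_pos=[[2,-45,0],[2,-40,0],[2,-35,0],[2,-22,0],[1,-11,0],[0,0,0],[0,0,0],[0,0,0],[0,0,0],[0,0,0]], yaw=[0,0,0,0,0,0,0,0,0,0])

```text
t: 38.05
ee_pos: [0.5982, -0.2724, 0.1341]
tool_rot: [0.0, -0.079, 0.997, -0.0]
contact_force: [0.8, -0.2, -1.8]
grip_width: 0.398
gripper_force: 61.7
```

```bash
python3 - <<'E'
from h import *
go(598,-273.3,36,99)
E
```

```text
t 38.0 pos [ 598.2 -272.4  134.1] yang 99.0 j6 -2.32 F [ 0.8 -0.2 -1.8] w 33.9mm g 61.7 tiltz -1.0000
yaw 0.0 shift [ 0.4 -0.8 98.1]
```

Request:
carry_out(hand=[-1,-1,-1,-1,-1,-1,-1,-1,-1,-1], delta_pos=[[0.4,-0.8,12],[0,0,20],[0,0,20],[0,0,18],[0,0,12],[0,0,8],[0,0,5],[0,0,2],[0,0,0],[0,0,0]], yaw=[0,0,0,0,0,0,0,0,0,0])

```text
t: 39.3
ee_pos: [0.5981, -0.2739, 0.0375]
tool_rot: [0.0, -0.078, 0.997, -0.0]
contact_force: [0.7, -0.6, -2.1]
grip_width: 0.399
gripper_force: 61.7
```

```bash
python3 - <<'E'
from h import *
go(598,-273.3,35.3,99)
E
```

```text
t 39.3 pos [ 598.1 -273.9   37.5] yang 99.0 j6 -2.33 F [ 0.7 -0.6 -2.1] w 33.9mm g 61.7 tiltz -1.0000
yaw -0.0 shift [0.  0.6 2.2]
```

Request:
carry_out(hand=[-1,-1,-1,-1,-1,-1,-1,-1,-1,-1], delta_pos=[[0,0,0.8],[0,0,0.7],[0,0,0.5],[0,0,0],[0,0,0],[0,0,0],[0,0,0],[0,0,0],[0,0,0],[0,0,0]], yaw=[0,0,0,0,0,0,0,0,0,0])

```text
t: 40.55
ee_pos: [0.5979, -0.2737, 0.0353]
tool_rot: [0.0, -0.078, 0.997, -0.0]
contact_force: [-2.0, 1.1, 5.3]
grip_width: 0.392
gripper_force: 61.8
```

Contact on the floor (+5 N). I release and rise.

Request:
carry_out(hand=[-0.15,0,0.1,0.25,0.46,0.46,0.46,0.46,0.46,0.46], delta_pos=[[0,0,0],[0,0,0],[0,0,0],[0,0,0],[0,0,0],[0,0,0],[0,0,-5],[0,0,-12],[0,0,-25],[0,0,-25]], yaw=[0,0,0,0,0,0,0,0,0,0])

```text
t: 41.8
ee_pos: [0.598, -0.2738, 0.1036]
tool_rot: [0.0, -0.078, 0.997, -0.0]
contact_force: [0.3, -0.9, 0.3]
grip_width: 0.728
gripper_force: 0.0
```

Request:
carry_out(hand=[0.46,0.46,0.46,0.46,0.46,0.46,0.46,0.46,0.46,0.46], delta_pos=[[0,0,-25],[0,0,-15],[0,45,0],[0,50,0],[0,50,0],[0,50,0],[0,40,0],[0,20,0],[0,0,0],[0,0,0]], yaw=[0,0,0,0,0,0,0,0,0,0])

```text
t: 43.05
ee_pos: [0.5585, -0.0231, 0.1421]
tool_rot: [0.0, -0.078, 0.997, -0.0]
contact_force: [-0.3, -1.0, -0.5]
grip_width: 0.731
gripper_force: 0.0
```

```bash
python3 - <<'E'
from h import *
print(state()["ee_pos"])
im=capture("top");x,y=391,201
a=cv2.resize(im[y-40:y+40,x-50:x+50,::-1],(400,320),interpolation=cv2.INTER_CUBIC)
i=capture("side");x,y=288,115
cv2.imwrite("pics/p8.png",np.hstack([a,cv2.resize(i[y-40:y+40,x-50:x+50,::-1],(400,320),interpolation=cv2.INTER_CUBIC)]))
b=camera_params("top");f=lambda x,y,z:ray("top",[((x+.5)/4-.5+341,(y+.5)/4-.5+161)],z)[0]*1000
C=np.array([541.4,-293.6]);u=np.array([[.943,.334],[-.334,.943]])
V=cv2.cvtColor(im[...,::-1].copy(),cv2.COLOR_BGR2HSV)
g=(V[...,2]>120)&(V[...,1]<90)
P=ray("top",blob(g,381+0,178,14),.064)*1000;print("glass",rect(P/1000),u@(np.array(rect(P/1000)[0])-C))
P=ray("top",blob((V[...,2]>170)&(V[...,1]<80),401,224,20),.018);print("mount",rect(P),u@(np.array(rect(P)[0])-C))
P=ray("top",blob(V[...,2]<75,394,200,9),.029);print("cass",rect(P),u@(np.array(rect(P)[0])-C))
E
```

```text
[ 0.55854414 -0.02312533  0.14205943]
glass (array([ 596.7, -272.7]), array([23.3, 30.3]), 87.6) [59.1285  1.2385]
mount (array([ 486.6, -310. ]), array([50.6, 54. ]), 19.0) [-57.154   2.838]
cass (array([ 544.9, -293.6]), array([27.6, 34.6]), 11.7) [ 3.3005 -1.169 ]
```

View pics/p8.png

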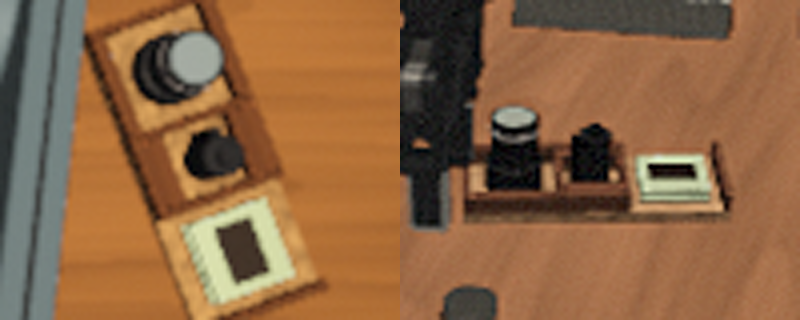

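The loupe at (515,150) and the cassette at (590,155) stand upright in their wells. The mounts are stacked flat at (675,175), and everything measures within about 3 mm of its centre.

```bash
python3 -c "
from plant import *
print(job_done())"
```

```text
the job is handed in; nothing more can be done
None
```

The caddy is packed and the job is handed in at about 43 s of the 109 s. The last pictures showed both small mounts stacked flat in the bay and the cassette and loupe upright in their wells, all within about 3 mm of centre. The large mount measured in place partway through; I took no final measurement of the film pot or enlarger lens, and the hand-in returned no verdict.

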